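# Open the code-locked knife drawer

### The arm

A 7-joint arm with a two-finger parallel gripper is mounted at the origin on the work surface. World frame = base frame: x ahead of the robot, y to its left, z up, the work surface at z = 0. Lengths are in m, angles in rad, forces in N, time in s.
With the tool pointing down it reaches from about 0.4 to 0.85 m from the base axis. Payload 10.4 kg.
Tool frame: the origin (TCP) lies on the centre line of the jaws, within the pads' length; the fingertips stand 11 mm ahead of it and the grasp point (between the pads) lies 8 mm behind it (tip_reach is the distance from the TCP to the fingertips, in m); z points along the fingers, y is the line along which they close (so a half turn about z gives the same grasp; the last joint's range is limited). The gripper opens to 85 mm and grips with 20 to 120 N. Pads are 22 mm wide; open, the fingers measure 114 mm over their backs; the gripper's body (76 mm by 85 mm) begins 54 mm behind the grasp point. The pads swing forward as they close: fully open they stand 13 mm farther back than shut.
Start: joints at [1.093, 0.332, -0.065, 1.46, 0.022, 1.35, -0.088], TCP at [0.275, -0.561, 0.204] pointing down, gripper open.
Joint ranges: [-2.6, 2.6], [-0.5, 2.12], [-1.47, 1.34], [0.16, 2.42], [-1.27, 4.41], [0.06, 2.06], [-2.6, 2.6]. Speed limits (rad/s): [2.22, 2.22, 2.79, 2.79, 3.14, 3.14, 3.14].

### API

Orientations are given as a unit quaternion [x, y, z, w].
In Python, from workcell import get_obs, camera, hand_in, tip_reach gives the robot as it stands. The module is installed in compiled form; this text tells all that it offers.
- The arm moves only by the tool move_arm, never from a script. Its argument "plan" is a list of rows, each an object with "delta_pos": the shift along the tool's x, y, z in parts of the range, where 1.0 means 0.5 m, a list of three; "turn": the turn, a rotation vector about the tool's x, y, z in shares of 90 degrees (1.0 is 90 degrees), a list of three; "fingers": the closure, from 0 (fully open) to 1 (shut). A call has 1 to 12 rows; each row is the pose to reach, as a shift and turn from the pose commanded when the call began, along the tool's axes at that moment; what a row does not reach only later rows make up. A row lasts 1/8 s, in which the tool goes at most 62.5 mm and 10.7 degrees, less where a joint would pass 70% of its speed; a pose out of reach is approached as far as the arm can. No shift or turn number may pass 1 either way. A call with a gripper value outside its range is refused whole. The fingers move at their own pace and stop on an object; "force" is the grip in N (left out, the last holds). Time passes only in rows, so rows that repeat a pose let the fingers close. It gives the time, the measured TCP pose, the force, the opening and the grip force at its end, in the units of the state.
- get_obs(): the state, without advancing time (a new reading comes with each control period).
- camera(name): name is "scene" or "top" or "wrist"; returns a dict with "color" (400x640x3 uint8, red, green, blue), "range_z" (400x640 float32, m along the optical axis (not along the pixel's ray), 0 where there is no reading), "fx", "fy", "cx", "cy" (pixels), "R" (3x3) and "t" (3): a world point X has camera coordinates R X + t; the wrist camera has in their place "tool_from_camera" (4x4, takes a point from camera to tool coordinates, whose origin is the TCP and whose axes are the flange's). Camera axes: x right, y down, z forward; pixel columns grow to the right and rows downward; lengths in m; the calibration is good to about 2 mm. A picture is of the moment at which its call begins: read the wrist's pose just before it.
- hand_in(): hands the job in; it is judged then, once.
The state is a dict: "clock": time; "joint_pos": joint angles; "joint_velocities": joint speeds; "tau": joint torques, N m; "position": TCP position; "ee_rot": TCP orientation; "ft_force": force on the tool from outside, world axes, zero at the start; "torque": the same for the moment, N m; "grip_width": opening from 0.0 (shut) to 1.0 (fully open); "grasp_force": force on a finger pad.
Only numpy, scipy, OpenCV 4.12 (cv2) and the standard library are available. Lean on these libraries where they do the work, as an engineer would, in place of code of your own. Each camera call takes 0.05 s, during which the arm holds its last target. There are 200 camera calls.

### The job

Open the locked knife drawer: roll the three thumbwheels of its lock to 4-7-2 (left to right as you face the drawer) with a light fingertip, one after another and without knocking a neighbour off its number, then pull the drawer out by at least 10 cm. Leave it open with the code still showing; do not press hard on the lock, do not haul at the drawer while it is locked, and do not knock the crockery about.

Things in the scene. Friction and masses are not known exactly. Their poses are not given: they have to be found in the camera images.
- unit: Oak counter-top drawer unit screwed to the counter, 260 deep (its x) x 300 wide (its y) x 115 high; origin at the centre of its underside. Its front, with the drawer, faces -x of its frame (towards the robot). A steel lock cassette (53 x 125 mm) lies in the front of its top. At a wrong code the drawer gives less than 8 mm, and must not be hauled at with over 25 N.
- lock_seat (a point): Centre of the lock's cut-out, on the unit's top (z 115 mm), axes as the unit's. The three wheels' common axis runs along y, nominally 3 mm below this point; wheel centres at y = +32, 0 and -32 mm. The cassette is packed up on shims by hand: its face stands 0 to 8 mm above the top, nominally 4, and up to 0.8 mm aside in x and y.
- wheel_top (a point): Nominal top of the middle thumbwheel: 13 mm above lock_seat, true to 4 mm only, so feel for it. The wheels (white, 32 mm diameter, 12 mm wide) stand 9 mm out of the cassette's face. Rolled by a fingertip laid flat on top and stroked along the unit's x: about 3 N at the rim turn a wheel, 7 to 10 N of pressure grips it well; a wheel or the lock must never get more than 14 N.
- wheel_a (a joint): Angle of the left thumbwheel (as seen from the robot; at y = +32 mm), rad; grows as its top rolls away from the robot (+x of the unit). The number on top at the index line is the angle / 0.6283, modulo 10, so one number is 10.05 mm of rim travel. It turns endlessly and clicks into each number from within about 10 deg, but may start between two. Starts between 2.9 and 4.65 (numbers 5 to 7).
- wheel_b (a joint): Angle of the middle thumbwheel (as seen from the robot; at y = 0), rad; grows as its top rolls away from the robot (+x of the unit). The number on top at the index line is the angle / 0.6283, modulo 10, so one number is 10.05 mm of rim travel. It turns endlessly and clicks into each number from within about 10 deg, but may start between two. Starts between 3.5 and 5.3 (numbers 6 to 8).
- wheel_c (a joint): Angle of the right thumbwheel (as seen from the robot; at y = -32 mm), rad; grows as its top rolls away from the robot (+x of the unit). The number on top at the index line is the angle / 0.6283, modulo 10, so one number is 10.05 mm of rim travel. It turns endlessly and clicks into each number from within about 10 deg, but may start between two. Starts between -0.25 and 2.15 (numbers 0 to 3).
- drawer (a joint): How far the drawer is out, m: 0 shut, stop at 0.14. It slides straight to -x of the unit against 2 to 5 N of friction and stays where it is left.
- drawer_handle (a point): Middle of the drawer's steel bar handle: a round bar 11 mm thick and 120 mm long along the unit's y, 35 mm clear of the drawer's face (axis to face; 165 mm in front of the unit's origin when shut), 83 mm above the counter and 32 mm below the unit's top. The front edge of the unit's top is flush with the drawer's face. Moves with the drawer.
- spice_jar: Amber glass spice jar, 44 mm across, 75 high, standing on the back right of the unit's top. Origin under its centre. A bystander.
- sugar_bowl: White bowl, 96 mm across, 50 high, on the back left of the unit's top. Origin under its centre. A bystander.
- mug: White mug, 80 mm across, 95 high, on the counter to the right of the unit. Origin under its centre. A bystander.
- tumbler: Drinking glass, 72 mm across, 105 high, on the counter to the left of the unit. Origin under its centre. A bystander.
- drink_bottle: Blue drink bottle, 64 mm across, 190 high, on the counter at the right front. Origin under its centre. A bystander.
- spoon: Spoon lying on the counter at the left front. Origin under its middle. A bystander.

How it is judged:
On the way, in this order (a step that is already met when the one before it is completed fails the run):
1. the wheels show 4-7-2 while the drawer is still shut ((value of joint wheel_a between -3.9699 and -3.5699 rad or value of joint wheel_a between 2.3133 and 2.7133 rad or value of joint wheel_a between 8.5965 and 8.9965 rad) and (value of joint wheel_b between -2.085 and -1.685 rad or value of joint wheel_b between 4.1982 and 4.5982 rad or value of joint wheel_b between 10.4814 and 10.8814 rad) and (value of joint wheel_c between -5.2265 and -4.8265 rad or value of joint wheel_c between 1.0566 and 1.4566 rad or value of joint wheel_c between 7.3398 and 7.7398 rad) and value of joint drawer below 0.008 m), for 0.2 s.
2. the drawer is drawn out by 10 cm (value of joint drawer above 0.1 m), for 0.2 s.
At the end, for the whole second after the job is handed in: The drawer is at rest at least 100 mm out, each wheel is within 0.2 rad of its number of the code 4-7-2, and nothing is held ((value of joint wheel_a between -3.9699 and -3.5699 rad or value of joint wheel_a between 2.3133 and 2.7133 rad or value of joint wheel_a between 8.5965 and 8.9965 rad) and (value of joint wheel_b between -2.085 and -1.685 rad or value of joint wheel_b between 4.1982 and 4.5982 rad or value of joint wheel_b between 10.4814 and 10.8814 rad) and (value of joint wheel_c between -5.2265 and -4.8265 rad or value of joint wheel_c between 1.0566 and 1.4566 rad or value of joint wheel_c between 7.3398 and 7.7398 rad) and value of joint drawer above 0.1 m and velocity of joint drawer between -0.01 and 0.01 m/s); the robot touches nothing.
It fails at once if the lock is pressed or pushed with more than 14 N (contact force between any of the fingers, the arm and lock above 14 N).
It fails at once if the drawer's latch is forced against the wheels with more than 25 N (contact force between bolt and wheel_a above 25 N or contact force between bolt and wheel_b above 25 N or contact force between bolt and wheel_c above 25 N).
It fails at once if a bystander is pushed more than 30 mm or tipped (distance of any of spice_jar, sugar_bowl, mug, tumbler, drink_bottle, spoon from where it was at the start of the episode above 0.03 m or angle between any of spice_jar, sugar_bowl, mug, tumbler, drink_bottle's own z axis and vertical above 0.3 rad).
It also fails if it takes over 67 s, if anything falls off the work surface, if the arm or the gripper's body presses on something with over 40 N, if the wrist force passes 120 N, or if a joint passes its speed limit or range.

## Working session

There is one attempt and no reset: what is moved stays moved. The work goes in short steps, Python scripts to look and compute and a tool call to move; the robot and the scene stay as the last step left them, time stands still between calls to the robot, and variables do not carry over. Pictures are saved under pics/ and viewed, at most 10 in all, crops included, and the job is handed in when it is done.

Besides the shell and the picture viewer there is one more tool, called as name([rows], argument=value, ...), one row to a line, values as JSON. move_arm: Moves the arm, as the interface text tells. Its arguments: {"type":"object","properties":{"plan":{"type":"array","items":{"type":"object","properties":{"delta_pos":{"type":"array","items":{"type":"number"}},"turn":{"type":"array","items":{"type":"number"}},"fingers":{"type":"number"}}}},"force":{"type":"number"}},"required":["plan"]}

```bash
mkdir -p pics; python3 - <<'E'
from workcell import *
import cv2,numpy as np
o=get_obs();print(o,tip_reach)
for n in("scene","top"):
    c=camera(n);np.savez(n,**c);cv2.imwrite(f"pics/{n}.png",c["color"][:,:,::-1]);print(n,c["fx"],c["R"],c["t"])
E
```

```text
{'clock': 0.0, 'joint_pos': array([ 1.09338671,  0.33290556, -0.06471974,  1.46092723,  0.02159923,
        1.34988808, -0.08852998]), 'joint_velocities': array([ 6.43232865e-04, -2.17908906e-04,  1.59758920e-04,  4.29690977e-04,
        3.24625300e-04,  2.46406536e-04,  8.81884657e-06]), 'tau': array([-1.22843798e-03, -6.25450373e+01,  4.78203397e-02, -3.91599870e+01,
        1.59832399e-02,  1.01440237e-02,  1.64033651e-06]), 'position': array([ 0.274384  , -0.56109841,  0.20340169]), 'ee_rot': array([ 9.74253472e-01,  2.25454338e-01, -1.89450980e-04, -6.90808445e-04]), 'ft_force': array([ 1.30448251, -0.81959152, -1.09091843]), 'torque': array([-0.03773188,  0.07043742,  0.0318833 ]), 'grasp_force': 0.0, 'grip_width': 0.9991640649225476} 0.011
scene 471.1077786335467 [[ 0.15916235  0.98720827 -0.00933691]
 [ 0.68520765 -0.11727115 -0.71884487]
 [-0.71074455  0.10801532 -0.69510781]] [-0.07170091 -0.33262502  1.62642713]
top 387.08232724441694 [[-0.00506261 -0.99987254 -0.01514179]
 [-0.98905762  0.00723931 -0.14735201]
 [ 0.14744285  0.01423012 -0.98896821]] [0.00331173 0.63262717 1.22905586]
```

View pics/scene.png

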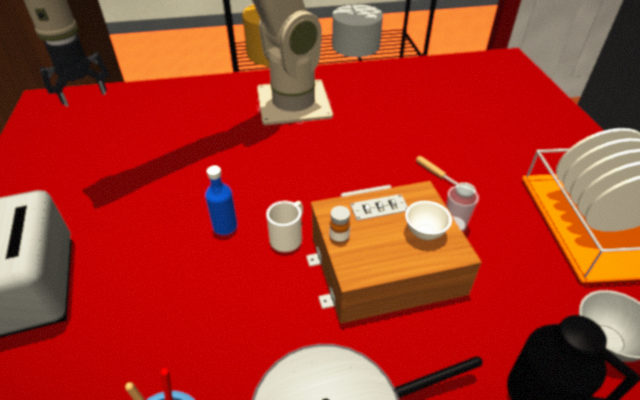

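View pics/top.png

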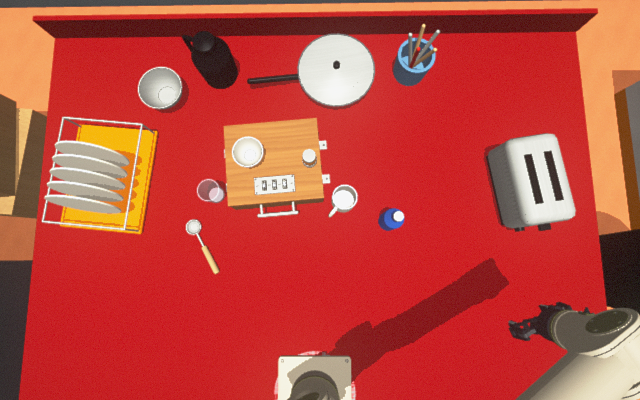

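The scene view shows the lock at about (380,207). In the top view the unit spans (225–322, 120–206), the lock is at (275,185) and the handle at (278,213). Next I'll measure the unit's pose.

```bash
cat > h.py <<'E'
import numpy as np,cv2
def plane(c,uv,z,R=None,t=None):
    R=c["R"] if R is None else R; t=c["t"] if t is None else t
    uv=np.atleast_2d(uv).astype(float)
    d=np.c_[(uv[:,0]-c["cx"])/c["fx"],(uv[:,1]-c["cy"])/c["fy"],np.ones(len(uv))]@R
    o=-R.T@t
    return o+d*((z-o[2])/d[:,2])[:,None]
def cloud(c,R=None,t=None):
    R=c["R"] if R is None else R; t=c["t"] if t is None else t
    v,u=np.mgrid[:400,:640];z=c["range_z"]
    return (np.stack([(u-c["cx"])/c["fx"]*z,(v-c["cy"])/c["fy"]*z,z],-1)-t)@R
E
python3 - <<'E'
from h import *
for n in("top","scene"):
    c=dict(np.load(n+".npz"));P=cloud(c)
    hsv=cv2.cvtColor(c["color"],cv2.COLOR_RGB2HSV)
    print(n, "counter z",np.median(P[...,2][(hsv[...,0]<3)&(hsv[...,1]>200)&(c["range_z"]>0)]))
    m=(np.abs(P[...,2]-.117)<.012)&(c["range_z"]>0)&(P[...,0]>.35)&(P[...,0]<.95)&(np.abs(P[...,1])<.4)
    m=cv2.morphologyEx(m.astype(np.uint8),cv2.MORPH_OPEN,np.ones((5,5)))
    k,l,s,_=cv2.connectedComponentsWithStats(m);i=1+np.argmax(s[1:,4]);q=P[l==i]
    print(s[i],np.median(q[:,2]))
    r=cv2.minAreaRect((q[:,:2]*1000).astype(np.float32));print(r,cv2.boxPoints(r))
    # lock: steel/grey low saturation
    w=(l==i)|(cv2.morphologyEx((l==i).astype(np.uint8),cv2.MORPH_CLOSE,np.ones((25,25)))>0)
    g=(w&(hsv[...,1]<70)).astype(np.uint8)
    g=cv2.morphologyEx(g,cv2.MORPH_CLOSE,np.ones((5,5)))
    k,l2,s2,ce=cv2.connectedComponentsWithStats(g)
    for j in range(1,k):
        if s2[j,4]>60:
            vv,uu=np.where(l2==j);X=plane(c,np.c_[uu,vv],.119);print(s2[j],cv2.minAreaRect((X[:,:2]*1000).astype(np.float32)))
E
```

```text
top counter z 0.0016024392888292953
[ 224  118  100   88 6531] 0.1167144351275519
((731.482421875, 127.90257263183594), (261.69647216796875, 300.4245300292969), 4.768238067626953) [[588.6006   266.71814 ]
 [613.5735   -32.66664 ]
 [874.36426  -10.912994]
 [849.39136  288.4718  ]]
[232 136  32  32 778] ((762.56787109375, 207.80393981933594), (99.33647918701172, 98.96744537353516), 45.84675598144531)
[302 149  14  18 203] ((740.3011474609375, 13.682371139526367), (41.049964904785156, 55.036964416503906), 89.67804718017578)
[254 175  41  20 692] ((655.6087646484375, 121.4771728515625), (54.36769104003906, 126.16617584228516), 4.826622486114502)
scene counter z 0.0013041965159002913
[  311   182   167   112 10442] 0.11608327674223523
((728.515869140625, 126.77149200439453), (266.21673583984375, 301.7729187011719), 4.567724704742432) [[583.814    266.5783  ]
 [607.8465   -34.23614 ]
 [873.2177   -13.035324]
 [849.18524  287.7791  ]]
[ 331  195   79   32 1232] ((660.4898681640625, 98.71717071533203), (179.31668090820312, 98.72804260253906), 77.03204345703125)
[331 231  17  10 104] ((729.7464599609375, 11.14271354675293), (35.65900802612305, 24.792722702026367), 75.55045318603516)
```

Careful with the scale: shifts go in shares of 0.5 m and turns go in shares of 90 degrees. That gives: 0.5 m / 0.5 = 1, 0.35 m / 0.5 = 0.7, 0.371 rad / 1.5708 = 0.2362.

move_arm([
  {"delta_pos": [0,0,-0.12],"turn": [0,0,0],"fingers": 1},
  {"delta_pos": [0.1,-0.06,-0.24],"turn": [0,0,0.0509],"fingers": 1},
  {"delta_pos": [0.2,-0.14,-0.3],"turn": [0,0,0.1019],"fingers": 1},
  {"delta_pos": [0.3,-0.21,-0.3],"turn": [0,0,0.1528],"fingers": 1},
  {"delta_pos": [0.4,-0.28,-0.3],"turn": [0,0,0.2037],"fingers": 1},
  {"delta_pos": [0.5,-0.352,-0.3],"turn": [0,0,0.2362],"fingers": 1},
  {"delta_pos": [0.6,-0.422,-0.3],"turn": [0,0,0.2362],"fingers": 1},
  {"delta_pos": [0.7,-0.492,-0.3],"turn": [0,0,0.2362],"fingers": 1},
  {"delta_pos": [0.8,-0.562,-0.3],"turn": [0,0,0.2362],"fingers": 1},
  {"delta_pos": [0.9,-0.632,-0.3],"turn": [0,0,0.2362],"fingers": 1},
  {"delta_pos": [1,-0.704,-0.3],"turn": [0,0,0.2362],"fingers": 1},
  {"delta_pos": [1,-0.704,-0.3],"turn": [0,0,0.2362],"fingers": 1},
], force=30)

```text
clock: 1.6
position: [0.5698, -0.0208, 0.3534]
ee_rot: [0.999, 0.045, -0.0, -0.001]
ft_force: [-0.2, -0.6, 0.2]
grip_width: 0.002
grasp_force: 0.0
```

```bash
python3 - <<'E'
from workcell import *
o=get_obs();print(o["position"],o["ee_rot"],o["joint_pos"]);print(camera("wrist")["tool_from_camera"])
E
```

```text
[ 0.56979376 -0.02078502  0.35342693] [ 9.98984207e-01  4.50481039e-02 -4.85647921e-04 -9.93039107e-04] [ 0.37016418  0.2153847  -0.50315453  1.32059563  0.10137426  1.63213119
 -1.59769515]
[[ 1.79353613e-04 -9.46379360e-01 -3.23057386e-01  8.26354886e-02]
 [ 9.99999835e-01  3.45842422e-04 -4.57951291e-04 -5.80706660e-04]
 [ 5.45122599e-04 -3.23057251e-01  9.46379266e-01 -1.69176644e-01]
 [ 0.00000000e+00  0.00000000e+00  0.00000000e+00  1.00000000e+00]]
```

Scaled: -0.134 m / 0.5 = -0.268, 0.123 m / 0.5 = 0.246, 0.007 rad / 1.5708 = 0.0045.

move_arm([
  {"delta_pos": [0.04,-0.09,0.06],"turn": [0,0,0.0045],"fingers": 1},
  {"delta_pos": [0.09,-0.18,0.14],"turn": [0,0,0.0045],"fingers": 1},
  {"delta_pos": [0.136,-0.268,0.22],"turn": [0,0,0.0045],"fingers": 1},
  {"delta_pos": [0.136,-0.268,0.246],"turn": [0,0,0.0045],"fingers": 1},
  {"delta_pos": [0.136,-0.268,0.246],"turn": [0,0,0.0045],"fingers": 1},
])

```text
clock: 2.28
position: [0.6253, 0.1116, 0.23]
ee_rot: [0.999, 0.038, -0.001, 0.001]
ft_force: [-0.3, -0.7, 0.4]
grip_width: -0.0
grasp_force: 0.0
```

```bash
cat >> h.py <<'E'
from scipy.spatial.transform import Rotation as Ro
def snap(name):
    from workcell import get_obs,camera
    o=get_obs();c=camera("wrist")
    T=np.eye(4);T[:3,:3]=Ro.from_quat(o["ee_rot"]).as_matrix();T[:3,3]=o["position"]
    M=np.linalg.inv(T@c["tool_from_camera"]);c["R"]=M[:3,:3];c["t"]=M[:3,3]
    np.savez(name,**c);return o,c
E
python3 - <<'E'
from h import *
o,c=snap("w1");print(o["position"],o["ee_rot"],o["ft_force"])
cv2.imwrite("pics/w1.png",c["color"][:,:,::-1])
E
```

```text
[0.625256   0.11159072 0.22999448] [ 9.99290529e-01  3.76375382e-02 -1.15900108e-03  7.14942532e-04] [-0.26807249 -0.74843498  0.43263343]
```

View pics/w1.png

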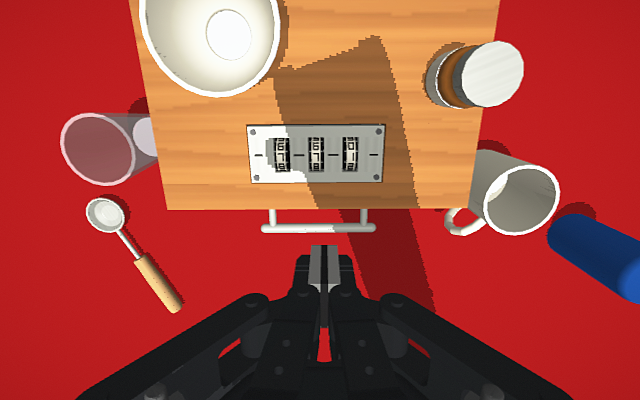

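The wrist view shows the lock plate at (247–384, 124–185), with the wheels at about (282,154), (316,154) and (350,154). I'll measure the plate, the height of its face and the wheels, and enlarge the digits.

```bash
python3 - <<'E'
from h import *
o,c=snap("w2");print(o["position"],o["ee_rot"])
P=cloud(c);col=c["color"]
hsv=cv2.cvtColor(col,cv2.COLOR_RGB2HSV)
g=np.zeros((400,640),np.uint8);g[110:200,230:400]=(hsv[110:200,230:400,1]<60)
g=cv2.morphologyEx(g,cv2.MORPH_CLOSE,np.ones((9,9)));k,l,s,_=cv2.connectedComponentsWithStats(g);i=1+np.argmax(s[1:,4]);print(s[i])
m=l==i;e=cv2.erode(m.astype(np.uint8),np.ones((3,3)))>0
z=P[...,2];print("z pct",np.percentile(z[e&(c["range_z"]>0)],[5,25,50,75,90,99]))
ring=(cv2.dilate(m.astype(np.uint8),np.ones((25,25)))>0)&~(cv2.dilate(m.astype(np.uint8),np.ones((5,5)))>0)
ring&=(P[...,2]>.09); print("wood z",np.median(z[ring]))
vv,uu=np.where(m)
X=plane(c,np.c_[uu,vv],.119);r=cv2.minAreaRect((X[:,:2]*1000).astype(np.float32));print(r)
# wheels: rows of z max
for u in (282,316,350):
    print(u,np.round(z[135:176:4,u],4))
cr=cv2.resize(col[118:192,240:392],None,fx=5,fy=5,interpolation=cv2.INTER_CUBIC);cv2.imwrite("pics/w2c.png",cr[:,:,::-1])
E
```

```text
[0.62588722 0.11118001 0.23154298] [ 9.99311682e-01  3.70910656e-02 -5.66558003e-07  6.43570385e-04]
[ 247  125  137   58 7638]
z pct [0.11373379 0.115429   0.11603349 0.11676504 0.12215031 0.12519312]
wood z 0.11455667982608642
((654.9873657226562, 121.7567138671875), (53.486846923828125, 124.72578430175781), 4.2577128410339355)
282 [0.1168 0.1149 0.1184 0.1221 0.1232 0.125  0.1245 0.1239 0.1227 0.1137
 0.1153]
316 [0.1157 0.1138 0.1203 0.124  0.1238 0.1236 0.1245 0.1231 0.1218 0.1096
 0.1164]
350 [0.1162 0.1134 0.1197 0.1211 0.1247 0.1244 0.1245 0.1241 0.1205 0.1105
 0.1156]
```

View pics/w2c.png

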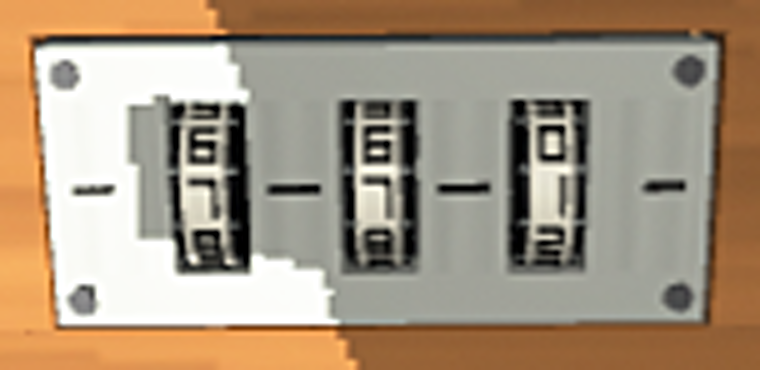

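Reading against the index, with about 9 crop px of parallax: A ≈ 7, B ≈ 7, C ≈ 1. I'll unroll the wheel surfaces to get the fractions.

```bash
cat >> h.py <<'E'
YAW=.0785
def unroll(c,name,ctr=(.6550,.1218),ztop=.1253,scale=6):
    ex=np.array([np.cos(YAW),np.sin(YAW),0]);ey=np.array([-ex[1],ex[0],0])
    ph=np.radians(np.arange(60,-61,-.5))   # + = rolled to +x side, top of picture
    out=[]
    for y0 in(.032,0,-.032):
        y=y0+np.linspace(.008,-.008,65)
        A=np.array([*ctr,ztop-.016])
        X=A+ex*(.016*np.sin(ph))[:,None,None]+np.array([0,0,1])*(.016*np.cos(ph))[:,None,None]+ey*y[None,:,None]
        q=X@c["R"].T+c["t"];u=(q[...,0]/q[...,2]*c["fx"]+c["cx"]).astype(np.float32);v=(q[...,1]/q[...,2]*c["fy"]+c["cy"]).astype(np.float32)
        s=cv2.remap(c["color"],u,v,cv2.INTER_CUBIC);s=cv2.cvtColor(s,cv2.COLOR_RGB2GRAY);s=cv2.normalize(s,None,0,255,cv2.NORM_MINMAX)
        s=cv2.cvtColor(cv2.resize(s,None,fx=3,fy=2),cv2.COLOR_GRAY2BGR)
        cv2.line(s,(0,240),(14,240),(0,0,255),1)
        for d in(-36,36):cv2.line(s,(0,240-d*4),(8,240-d*4),(0,255,0),1)
        out+=[s,np.zeros((s.shape[0],10,3),np.uint8)]
    cv2.imwrite(name,np.hstack(out))
E
python3 - <<'E'
from h import *
c=dict(np.load("w2.npz"));unroll(c,"pics/u1.png")
E
```

```text
(no output)
```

View pics/u1.png

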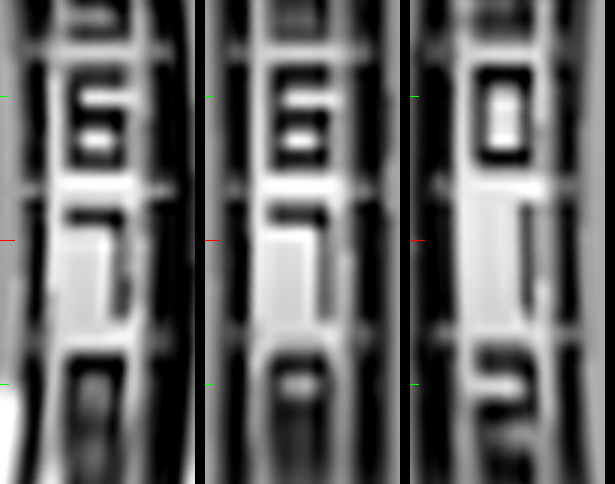

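Relative to the index (red), all three wheels show the same offset, so they sit at their detents: A=7 (needs −3), B=7 (done), C=1 (needs +1). I'll move above wheel A.

Scaled: 0.08 m / 0.5 = 0.16, 0.06 m / 0.5 = 0.12.

move_arm([
  {"delta_pos": [0.04,-0.05,0],"fingers": 1},
  {"delta_pos": [0.07,-0.08,0.06],"fingers": 1},
  {"delta_pos": [0.07,-0.08,0.12],"fingers": 1},
  {"delta_pos": [0.07,-0.08,0.16],"fingers": 1},
  {"delta_pos": [0.07,-0.08,0.16],"fingers": 1},
  {"delta_pos": [0.07,-0.08,0.16],"fingers": 1},
])

```text
validation failed for argument at $.pl...
```

```bash
python3 - <<'E'
from h import *
o,c=snap("w3")
o2,c=snap("w3")
for q in(o,o2):print(q["position"],q["ee_rot"],q["ft_force"])
# fingertip and wheel row pic
cv2.imwrite("pics/w3.png",c["color"][:,:,::-1])
E
```

```text
[0.62624324 0.111278   0.23245775] [9.99317133e-01 3.69378677e-02 7.75246505e-04 5.09534909e-04] [-0.16084924  0.81431989  0.79596434]
[0.62639736 0.1114995  0.23286991] [9.99316618e-01 3.69424436e-02 1.17892842e-03 4.02759863e-04] [-0.27998483 -0.89539092  0.33313252]
```

View pics/w3.png

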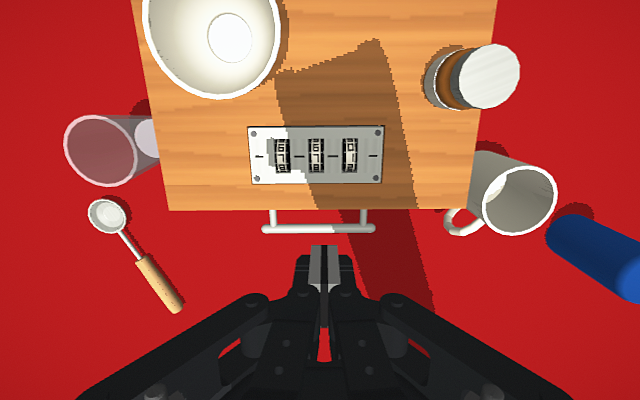

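The move was refused because it had no "turn", so this view is unchanged from before. Resending it.

Scaled: 0.08 m / 0.5 = 0.16, 0.06 m / 0.5 = 0.12.

move_arm([
  {"delta_pos": [0.04,-0.05,0],"turn": [0,0,0],"fingers": 1},
  {"delta_pos": [0.07,-0.08,0.06],"turn": [0,0,0],"fingers": 1},
  {"delta_pos": [0.07,-0.08,0.12],"turn": [0,0,0],"fingers": 1},
  {"delta_pos": [0.07,-0.08,0.16],"turn": [0,0,0],"fingers": 1},
  {"delta_pos": [0.07,-0.08,0.16],"turn": [0,0,0],"fingers": 1},
  {"delta_pos": [0.07,-0.08,0.16],"turn": [0,0,0],"fingers": 1},
  {"delta_pos": [0.07,-0.08,0.16],"turn": [0,0,0],"fingers": 1},
])

```text
clock: 3.35
position: [0.6581, 0.1562, 0.1528]
ee_rot: [0.999, 0.038, 0.001, -0.0]
ft_force: [-0.4, 0.8, -0.0]
grip_width: 0.003
grasp_force: 0.0
```

```bash
python3 - <<'E'
from h import *
o,c=snap("w3")
print(o["position"],o["ee_rot"],o["ft_force"])
P=cloud(c);T=c["tool_from_camera"];v,u=np.mgrid[:400,:640];z=c["range_z"]
q=np.stack([(u-c["cx"])/c["fx"]*z,(v-c["cy"])/c["fy"]*z,z],-1)@T[:3,:3].T+T[:3,3]
# fingertip lowest points in tool frame
m=(z>0)&(np.abs(q[...,0])<.03)&(np.abs(q[...,1])<.03)&(q[...,2]<.014)&(q[...,2]>-.01)
Q=q[m];print(len(Q),Q.min(0),Q.max(0),np.percentile(Q,[5,95],axis=0))
print("unit z near",[ (P[r,k].round(4)).tolist() for r,k in((250,320),)])
# wheels seen in tool frame
w=(z>0)&(P[...,2]>.1205)&(P[...,2]<.135)&(np.abs(P[...,0]-.655)<.012)&(np.abs(P[...,1]-.122)<.045)&(q[...,2]>.012)
k,l,s,ce=cv2.connectedComponentsWithStats(w.astype(np.uint8))
for i in range(1,k):
    if s[i,4]>20: B=P[l==i];print(s[i],B.mean(0).round(4),B.min(0).round(4),B.max(0).round(4))
E
```

```text
[0.6581353  0.15619058 0.15278127] [ 9.99268109e-01  3.82365435e-02  1.09240723e-03 -1.39692130e-04] [-0.37910678  0.84899072 -0.02600815]Traceback (most recent call last):
  File "<stdin>", line 8, in <module>
    return umr_minimum(a, axis, None, out, keepdims, initial, where)
ValueError: zero-size array to reduction operation minimum which has no identity
```

Scaled: 0.012 m / 0.5 = 0.024, 0.0025 m / 0.5 = 0.005.

move_arm([
  {"delta_pos": [0,0.005,0.006],"turn": [0,0,0],"fingers": 1},
  {"delta_pos": [0,0.005,0.012],"turn": [0,0,0],"fingers": 1},
  {"delta_pos": [0,0.005,0.018],"turn": [0,0,0],"fingers": 1},
  {"delta_pos": [0,0.005,0.021],"turn": [0,0,0],"fingers": 1},
  {"delta_pos": [0,0.005,0.024],"turn": [0,0,0],"fingers": 1},
  {"delta_pos": [0,0.005,0.024],"turn": [0,0,0],"fingers": 1},
])

```text
clock: 4.15
position: [0.6576, 0.1537, 0.1391]
ee_rot: [0.999, 0.038, -0.0, 0.0]
ft_force: [-0.6, -0.6, -0.2]
grip_width: -0.001
grasp_force: 0.0
```

Scaled: 0.002 m / 0.5 = 0.004, 0.001 m / 0.5 = 0.002.

move_arm([
  {"delta_pos": [0,0,0.002],"turn": [0,0,0],"fingers": 1},
  {"delta_pos": [0,0,0.004],"turn": [0,0,0],"fingers": 1},
  {"delta_pos": [0,0,0.004],"turn": [0,0,0],"fingers": 1},
])

```text
clock: 4.53
position: [0.6576, 0.1536, 0.1371]
ee_rot: [0.999, 0.038, -0.0, 0.0]
ft_force: [-0.6, -0.4, 0.8]
grip_width: -0.002
grasp_force: 0.0
```

move_arm([
  {"delta_pos": [0,0,0.002],"turn": [0,0,0],"fingers": 1},
  {"delta_pos": [0,0,0.002],"turn": [0,0,0],"fingers": 1},
])

```text
clock: 4.78
position: [0.6576, 0.1536, 0.1361]
ee_rot: [0.999, 0.038, -0.0, 0.0]
ft_force: [0.3, 0.0, 0.4]
grip_width: -0.0
grasp_force: 0.0
```

Scaled: 0.0007 m / 0.5 = 0.0014.

move_arm([
  {"delta_pos": [0,0,0.0014],"turn": [0,0,0],"fingers": 1},
  {"delta_pos": [0,0,0.0014],"turn": [0,0,0],"fingers": 1},
])

```text
clock: 5.03
position: [0.6577, 0.1537, 0.1354]
ee_rot: [0.999, 0.038, -0.0, 0.0]
ft_force: [0.1, 0.1, 0.7]
grip_width: -0.002
grasp_force: 0.0
```

Scaled: 0.0005 m / 0.5 = 0.001.

move_arm([
  {"delta_pos": [0,0,0.001],"turn": [0,0,0],"fingers": 1},
  {"delta_pos": [0,0,0.001],"turn": [0,0,0],"fingers": 1},
])

```text
clock: 5.28
position: [0.6577, 0.1537, 0.135]
ee_rot: [0.999, 0.038, -0.0, 0.0]
ft_force: [-0.2, -0.3, 0.0]
grip_width: -0.002
grasp_force: 0.0
```

Scaled: 0.0005 m / 0.5 = 0.001.

move_arm([
  {"delta_pos": [0,0,0.001],"turn": [0,0,0],"fingers": 1},
  {"delta_pos": [0,0,0.001],"turn": [0,0,0],"fingers": 1},
])

```text
clock: 5.52
position: [0.6576, 0.1537, 0.1344]
ee_rot: [0.999, 0.038, -0.0, 0.0]
ft_force: [1.0, -0.9, -0.1]
grip_width: 0.005
grasp_force: 0.0
```

Scaled: 0.0005 m / 0.5 = 0.001.

move_arm([
  {"delta_pos": [0,0,0.001],"turn": [0,0,0],"fingers": 1},
  {"delta_pos": [0,0,0.001],"turn": [0,0,0],"fingers": 1},
])

```text
clock: 5.78
position: [0.6577, 0.1537, 0.134]
ee_rot: [0.999, 0.038, -0.0, 0.0]
ft_force: [-0.3, -0.0, 0.1]
grip_width: 0.007
grasp_force: 0.0
```

Scaled: 0.0005 m / 0.5 = 0.001.

move_arm([
  {"delta_pos": [0,0,0.001],"turn": [0,0,0],"fingers": 1},
  {"delta_pos": [0,0,0.001],"turn": [0,0,0],"fingers": 1},
])

```text
clock: 6.02
position: [0.6576, 0.1537, 0.1335]
ee_rot: [0.999, 0.038, -0.0, 0.0]
ft_force: [-0.8, 0.7, 0.2]
grip_width: 0.001
grasp_force: 0.0
```

move_arm([
  {"delta_pos": [0,0,0.001],"turn": [0,0,0],"fingers": 1},
  {"delta_pos": [0,0,0.001],"turn": [0,0,0],"fingers": 1},
])

```text
clock: 6.28
position: [0.6577, 0.1537, 0.133]
ee_rot: [0.999, 0.038, 0.0, 0.0]
ft_force: [0.2, -0.1, -0.6]
grip_width: 0.002
grasp_force: 0.0
```

Scaled: 0.0005 m / 0.5 = 0.001.

move_arm([
  {"delta_pos": [0,0,0.001],"turn": [0,0,0],"fingers": 1},
  {"delta_pos": [0,0,0.001],"turn": [0,0,0],"fingers": 1},
])

```text
clock: 6.52
position: [0.6577, 0.1537, 0.1324]
ee_rot: [0.999, 0.038, -0.0, 0.0]
ft_force: [-1.4, 0.6, 0.5]
grip_width: 0.002
grasp_force: 0.0
```

Scaled: 0.0005 m / 0.5 = 0.001.

move_arm([
  {"delta_pos": [0,0,0.001],"turn": [0,0,0],"fingers": 1},
  {"delta_pos": [0,0,0.001],"turn": [0,0,0],"fingers": 1},
])

```text
clock: 6.78
position: [0.6577, 0.1537, 0.132]
ee_rot: [0.999, 0.038, -0.0, 0.0]
ft_force: [-0.0, -0.3, 0.1]
grip_width: 0.001
grasp_force: 0.0
```

```bash
python3 - <<'E'
from h import *
o,c=snap("w4")
print(o["position"],o["ft_force"])
t=np.linalg.inv(c["tool_from_camera"])@[0,0,.011,1];print(t[0]/t[2]*c["fx"]+c["cx"],t[1]/t[2]*c["fy"]+c["cy"])
cv2.imwrite("pics/w4.png",cv2.resize(c["color"][170:370,160:480],None,fx=2.4,fy=2.4,interpolation=cv2.INTER_CUBIC)[:,:,::-1])
E
```

```text
[0.65766376 0.15367778 0.1319635 ] [-0.01757186 -0.33480284  0.10219294]
324.8339945224789 229.18903539652885
```

View pics/w4.png

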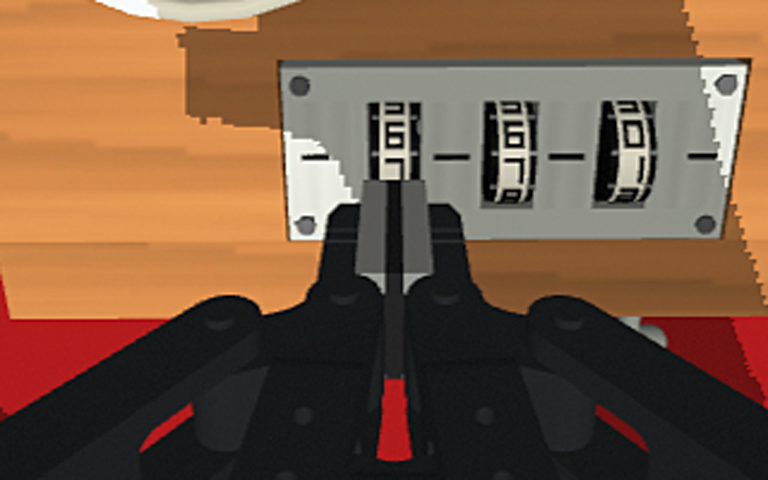

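The fingers are over wheel A, but the visible tip edge is at row ≈245, against a predicted 229. So the real tip may be shorter than the nominal reach. I'll check that.

```bash
python3 - <<'E'
from h import *
c=dict(np.load("w4.npz"));Ti=np.linalg.inv(c["tool_from_camera"])
pr=lambda p:(lambda t:(t[0]/t[2]*c["fx"]+c["cx"],t[1]/t[2]*c["fy"]+c["cy"]))(Ti@[*p,1])
for x in(.011,0,-.011):
    for z in(.011,.005,0,-.005):print(x,z,np.round(pr((x,0,z)),1),np.round(pr((x,.0145,z))[0],1))
# depth of finger pixels
T=c["tool_from_camera"];z=c["range_z"]
for r in (230,243,246,250,260,270,280):
    for u in(316,334):
        d=z[r,u];q=T[:3,:3]@[(u-c["cx"])/c["fx"]*d,(r-c["cy"])/c["fy"]*d,d]+T[:3,3];print(r,u,round(float(d),4),q.round(4))
E
```

```text
0.011 0.011 [324.9 213.4] 347.6
0.011 0.005 [324.9 217. ] 348.3
0.011 0 [324.9 220.2] 349.0
0.011 -0.005 [324.9 223.5] 349.6
0 0.011 [324.8 229.2] 347.2
0 0.005 [324.9 233.2] 347.9
0 0 [324.9 236.7] 348.5
0 -0.005 [324.9 240.4] 349.1
-0.011 0.011 [324.8 244.4] 346.8
-0.011 0.005 [324.8 248.8] 347.4
-0.011 0 [324.9 252.6] 348.0
-0.011 -0.005 [324.9 256.6] 348.6
230 316 0.1944 [ 0.0007 -0.0057  0.0082]
230 334 0.2328 [-0.0155  0.0071  0.0434]
243 316 0.1964 [-0.0081 -0.0057  0.0074]
243 334 0.2359 [-0.0263  0.0072  0.0429]
246 316 0.1543 [ 0.0099 -0.0046 -0.0309]
246 334 0.1537 [ 0.0102  0.0045 -0.0315]
250 316 0.1471 [ 0.0115 -0.0044 -0.0381]
250 334 0.1496 [ 0.0103  0.0044 -0.0358]
260 316 0.1402 [ 0.0104 -0.0042 -0.0456]
260 334 0.1396 [ 0.0108  0.004  -0.0462]
270 316 0.1321 [ 0.0105 -0.004  -0.0543]
270 334 0.1316 [ 0.0108  0.0038 -0.0546]
280 316 0.1251 [ 0.0104 -0.0038 -0.0616]
280 334 0.1255 [ 0.0102  0.0036 -0.0613]
```

```bash
python3 - <<'E'
from h import *
from workcell import *
o=get_obs();c=camera("scene");P=cloud(c);p=o["position"]
u=c["R"]@p+c["t"];print("tcp px",u[0]/u[2]*c["fx"]+c["cx"],u[1]/u[2]*c["fy"]+c["cy"])
m=(c["range_z"]>0)&(np.abs(P[...,0]-p[0])<.03)&(np.abs(P[...,1]-p[1])<.025)&(P[...,2]>.11)
h,e=np.histogram(P[...,2][m],np.arange(.11,.26,.005));print(dict(zip(e.round(3).tolist(),h.tolist())))
v0=int(u[1]/u[2]*c["fy"]+c["cy"]);u0=int(u[0]/u[2]*c["fx"]+c["cx"])
for r in range(v0-40,v0+14,3):print(r,P[r,u0].round(3),c["color"][r,u0])
cv2.imwrite("pics/s2.png",cv2.resize(c["color"][v0-70:v0+30,u0-80:u0+80],None,fx=5,fy=5,interpolation=cv2.INTER_CUBIC)[:,:,::-1])
E
```

```text
tcp px 393.57114482437714 200.98488788509877
{0.11: 42, 0.115: 282, 0.12: 45, 0.125: 19, 0.13: 0, 0.135: 0, 0.14: 0, 0.145: 0, 0.15: 0, 0.155: 1, 0.16: 6, 0.165: 13, 0.17: 20, 0.175: 24, 0.18: 22, 0.185: 20, 0.19: 25, 0.195: 18, 0.2: 22, 0.205: 34, 0.21: 58, 0.215: 43, 0.22: 10, 0.225: 32, 0.23: 26, 0.235: 29, 0.24: 34, 0.245: 39, 0.25: 34, 0.255: 37}
160 [0.67  0.134 0.266] [26 21 26]
163 [0.672 0.134 0.26 ] [26 27 30]
166 [0.667 0.137 0.247] [23 26 24]
169 [0.671 0.136 0.242] [19 20 19]
172 [0.665 0.139 0.228] [22 22 27]
175 [0.668 0.139 0.222] [21 24 24]
178 [0.667 0.14  0.213] [24 24 22]
181 [0.67  0.141 0.206] [24 26 27]
184 [0.666 0.143 0.193] [26 27 27]
187 [0.666 0.144 0.185] [31 31 29]
190 [0.664 0.146 0.174] [44 43 39]
193 [0.663 0.147 0.163] [154 104  65]
196 [0.626 0.163 0.116] [232 220 194]
199 [0.643 0.157 0.124] [171 167 146]
202 [ 1.395 -0.144  0.891] [134 127 110]
205 [0.661 0.152 0.123] [112 104  89]
208 [0.666 0.151 0.118] [121 115  99]
211 [0.674 0.149 0.116] [145 141 126]
```

View pics/s2.png

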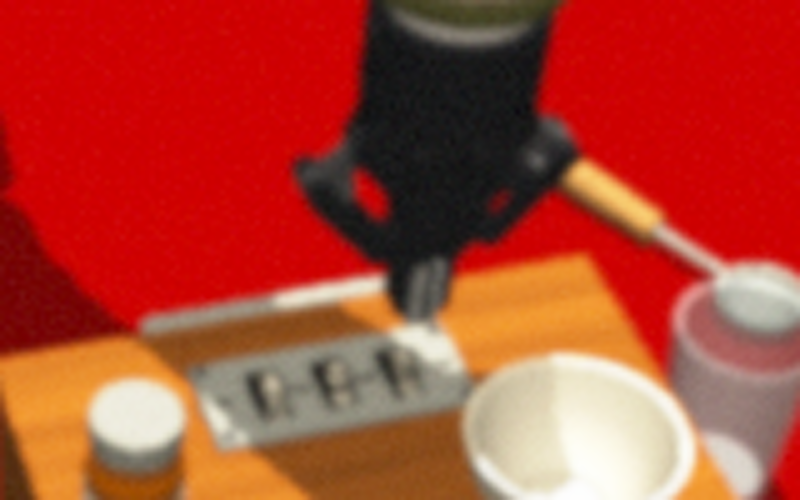

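Both cameras agree that the real fingertip is about 31 mm behind the reported TCP (tool z ≈ −0.031), 42 mm short of the stated reach. So contact is due near TCP z ≈ 0.094. I'll work with the measured tip.

Scaled: 0.031 m / 0.5 = 0.062, 0.03 m / 0.5 = 0.06.

move_arm([
  {"delta_pos": [0,0,0.01],"turn": [0,0,0],"fingers": 1},
  {"delta_pos": [0,0,0.02],"turn": [0,0,0],"fingers": 1},
  {"delta_pos": [0,0,0.03],"turn": [0,0,0],"fingers": 1},
  {"delta_pos": [0,0,0.04],"turn": [0,0,0],"fingers": 1},
  {"delta_pos": [0,0,0.05],"turn": [0,0,0],"fingers": 1},
  {"delta_pos": [0,0,0.06],"turn": [0,0,0],"fingers": 1},
  {"delta_pos": [0,0,0.062],"turn": [0,0,0],"fingers": 1},
  {"delta_pos": [0,0,0.062],"turn": [0,0,0],"fingers": 1},
])

```text
clock: 7.88
position: [0.6577, 0.1536, 0.101]
ee_rot: [0.999, 0.038, 0.0, 0.0]
ft_force: [-0.3, 0.4, 0.1]
grip_width: -0.001
grasp_force: 0.0
```

```bash
python3 - <<'E'
from h import *
o,c=snap("w5");print(o["position"],o["ft_force"]);T=c["tool_from_camera"];z=c["range_z"]
R=Ro.from_quat(o["ee_rot"]).as_matrix()
for u in(314,318):
  for r in range(226,252,2):
    d=z[r,u];q=T[:3,:3]@[(u-c["cx"])/c["fx"]*d,(r-c["cy"])/c["fy"]*d,d]+T[:3,3];print(u,r,q.round(4),(R@q+o["position"]).round(4))
E
```

```text
[0.65772762 0.15363691 0.10100395] [-0.27496516  0.37346933  0.10221517]
314 226 [ 0.014  -0.0061 -0.0154] [0.6712 0.1608 0.1164]
314 228 [ 0.0125 -0.0061 -0.0148] [0.6698 0.1607 0.1158]
314 230 [ 0.0116 -0.0061 -0.0153] [0.6688 0.1606 0.1164]
314 232 [ 0.0106 -0.0061 -0.0158] [0.6678 0.1605 0.1168]
314 234 [ 0.0086 -0.0062 -0.0143] [0.6659 0.1604 0.1153]
314 236 [ 0.0075 -0.0062 -0.0145] [0.6647 0.1603 0.1155]
314 238 [ 0.0071 -0.0061 -0.0162] [0.6643 0.1603 0.1172]
314 240 [ 0.0064 -0.0061 -0.0172] [0.6636 0.1602 0.1183]
314 242 [ 0.0054 -0.0061 -0.0177] [0.6626 0.1601 0.1187]
314 244 [ 0.0048 -0.006  -0.019 ] [0.6621 0.16   0.12  ]
314 246 [ 0.0104 -0.0056 -0.0319] [0.6677 0.16   0.1329]
314 248 [ 0.0102 -0.0055 -0.0337] [0.6675 0.1599 0.1347]
314 250 [ 0.0103 -0.0055 -0.0359] [0.6676 0.1599 0.1369]
318 226 [ 0.0134 -0.0039 -0.0139] [0.6708 0.1585 0.1149]
318 228 [ 0.0129 -0.0039 -0.0156] [0.6703 0.1585 0.1166]
318 230 [ 0.0118 -0.0039 -0.0158] [0.6692 0.1584 0.1168]
318 232 [ 0.0103 -0.0039 -0.0153] [0.6677 0.1583 0.1163]
318 234 [ 0.0085 -0.0039 -0.0139] [0.6659 0.1582 0.1149]
318 236 [ 0.0075 -0.0039 -0.0146] [0.6649 0.1581 0.1156]
318 238 [ 0.0067 -0.0039 -0.0154] [0.6641 0.158  0.1164]
318 240 [ 0.0062 -0.0039 -0.0169] [0.6637 0.158  0.1179]
318 242 [ 0.0057 -0.0039 -0.0183] [0.6631 0.1579 0.1193]
318 244 [ 0.0045 -0.0039 -0.0184] [0.6619 0.1578 0.1194]
318 246 [ 0.011  -0.0035 -0.033 ] [0.6684 0.158  0.134 ]
318 248 [ 0.0106 -0.0035 -0.0345] [0.6681 0.158  0.1355]
318 250 [ 0.0101 -0.0035 -0.0355] [0.6675 0.1579 0.1365]
```

Scaled: 0.004 m / 0.5 = 0.008, 0.003 m / 0.5 = 0.006.

move_arm([
  {"delta_pos": [0,0,0.003],"turn": [0,0,0],"fingers": 1},
  {"delta_pos": [0,0,0.006],"turn": [0,0,0],"fingers": 1},
  {"delta_pos": [0,0,0.008],"turn": [0,0,0],"fingers": 1},
  {"delta_pos": [0,0,0.008],"turn": [0,0,0],"fingers": 1},
])

```text
clock: 8.43
position: [0.6582, 0.1537, 0.0983]
ee_rot: [0.999, 0.038, 0.001, 0.0]
ft_force: [-1.5, -0.1, 8.5]
grip_width: 0.002
grasp_force: 4.0
```

Scaled: 0.0008 m / 0.5 = 0.0016, 0.0005 m / 0.5 = 0.001.

move_arm([
  {"delta_pos": [0,0,0.001],"turn": [0,0,0],"fingers": 1},
  {"delta_pos": [0,0,0.0016],"turn": [0,0,0],"fingers": 1},
])

```text
clock: 8.68
position: [0.6584, 0.1538, 0.0982]
ee_rot: [0.999, 0.038, 0.001, -0.0]
ft_force: [-3.8, -1.5, 13.2]
grip_width: 0.0
grasp_force: 6.5
```

Scaled: -0.0008 m / 0.5 = -0.0016.

move_arm([
  {"delta_pos": [0,0,-0.0016],"turn": [0,0,0],"fingers": 1},
  {"delta_pos": [0,0,-0.0016],"turn": [0,0,0],"fingers": 1},
])

```text
clock: 8.93
position: [0.6582, 0.1538, 0.0983]
ee_rot: [0.999, 0.038, 0.001, 0.0]
ft_force: [-2.1, -1.3, 7.3]
grip_width: -0.003
grasp_force: 3.9
```

Scaled: -0.003 m / 0.5 = -0.006, -0.002 m / 0.5 = -0.004.

move_arm([
  {"delta_pos": [-0.002,0,0],"turn": [0,0,0],"fingers": 1},
  {"delta_pos": [-0.004,0,0],"turn": [0,0,0],"fingers": 1},
  {"delta_pos": [-0.006,0,0],"turn": [0,0,0],"fingers": 1},
])

```text
clock: 9.3
position: [0.6561, 0.1536, 0.0984]
ee_rot: [0.999, 0.038, 0.002, -0.0]
ft_force: [3.5, -1.0, 6.3]
grip_width: -0.004
grasp_force: 3.0
```

Scaled: -0.0075 m / 0.5 = -0.015, -0.006 m / 0.5 = -0.012.

move_arm([
  {"delta_pos": [-0.003,0,0],"turn": [0,0,0],"fingers": 1},
  {"delta_pos": [-0.006,0,0],"turn": [0,0,0],"fingers": 1},
  {"delta_pos": [-0.009,0,0],"turn": [0,0,0],"fingers": 1},
  {"delta_pos": [-0.012,0,0],"turn": [0,0,0],"fingers": 1},
  {"delta_pos": [-0.015,0,0],"turn": [0,0,0],"fingers": 1},
])

```text
clock: 9.93
position: [0.6479, 0.1529, 0.0983]
ee_rot: [0.999, 0.038, 0.001, -0.0]
ft_force: [-2.1, -1.2, 8.5]
grip_width: -0.001
grasp_force: 4.2
```

Scaled: 0.0105 m / 0.5 = 0.021, -0.006 m / 0.5 = -0.012.

move_arm([
  {"delta_pos": [0,0,-0.006],"turn": [0,0,0],"fingers": 1},
  {"delta_pos": [0,0,-0.012],"turn": [0,0,0],"fingers": 1},
  {"delta_pos": [0.01,0,-0.012],"turn": [0,0,0],"fingers": 1},
  {"delta_pos": [0.021,0,-0.012],"turn": [0,0,0],"fingers": 1},
  {"delta_pos": [0.021,0,-0.01],"turn": [0,0,0],"fingers": 1},
  {"delta_pos": [0.021,0,-0.006],"turn": [0,0,0],"fingers": 1},
  {"delta_pos": [0.021,0,-0.003],"turn": [0,0,0],"fingers": 1},
  {"delta_pos": [0.021,0,-0.0016],"turn": [0,0,0],"fingers": 1},
  {"delta_pos": [0.021,0,-0.0004],"turn": [0,0,0],"fingers": 1},
  {"delta_pos": [0.021,0,-0.0004],"turn": [0,0,0],"fingers": 1},
])

```text
clock: 11.18
position: [0.6579, 0.1537, 0.0983]
ee_rot: [0.999, 0.038, 0.001, 0.0]
ft_force: [-3.4, -0.3, 7.9]
grip_width: -0.001
grasp_force: 3.8
```

Scaled: -0.0105 m / 0.5 = -0.021, -0.009 m / 0.5 = -0.018.

move_arm([
  {"delta_pos": [-0.003,0,0],"turn": [0,0,0],"fingers": 1},
  {"delta_pos": [-0.006,0,0],"turn": [0,0,0],"fingers": 1},
  {"delta_pos": [-0.009,0,0],"turn": [0,0,0],"fingers": 1},
  {"delta_pos": [-0.012,0,0],"turn": [0,0,0],"fingers": 1},
  {"delta_pos": [-0.015,0,0],"turn": [0,0,0],"fingers": 1},
  {"delta_pos": [-0.018,0,0],"turn": [0,0,0],"fingers": 1},
  {"delta_pos": [-0.021,0,0],"turn": [0,0,0],"fingers": 1},
])

```text
clock: 12.05
position: [0.6477, 0.1529, 0.0983]
ee_rot: [0.999, 0.038, 0.001, 0.0]
ft_force: [-1.3, -1.0, 8.5]
grip_width: 0.001
grasp_force: 4.1
```

move_arm([
  {"delta_pos": [0,0,-0.006],"turn": [0,0,0],"fingers": 1},
  {"delta_pos": [0,0,-0.012],"turn": [0,0,0],"fingers": 1},
  {"delta_pos": [0.01,0,-0.012],"turn": [0,0,0],"fingers": 1},
  {"delta_pos": [0.021,0,-0.012],"turn": [0,0,0],"fingers": 1},
  {"delta_pos": [0.021,0,-0.01],"turn": [0,0,0],"fingers": 1},
  {"delta_pos": [0.021,0,-0.006],"turn": [0,0,0],"fingers": 1},
  {"delta_pos": [0.021,0,-0.003],"turn": [0,0,0],"fingers": 1},
  {"delta_pos": [0.021,0,-0.0016],"turn": [0,0,0],"fingers": 1},
  {"delta_pos": [0.021,0,-0.0004],"turn": [0,0,0],"fingers": 1},
  {"delta_pos": [0.021,0,-0.0004],"turn": [0,0,0],"fingers": 1},
])

```text
clock: 13.3
position: [0.6579, 0.1537, 0.0983]
ee_rot: [0.999, 0.038, 0.0, 0.0]
ft_force: [-3.0, -0.9, 6.0]
grip_width: -0.003
grasp_force: 3.3
```

Scaled: -0.0105 m / 0.5 = -0.021, -0.003 m / 0.5 = -0.006.

move_arm([
  {"delta_pos": [-0.003,0,0],"turn": [0,0,0],"fingers": 1},
  {"delta_pos": [-0.006,0,0],"turn": [0,0,0],"fingers": 1},
  {"delta_pos": [-0.009,0,0],"turn": [0,0,0],"fingers": 1},
  {"delta_pos": [-0.012,0,0],"turn": [0,0,0],"fingers": 1},
  {"delta_pos": [-0.015,0,0],"turn": [0,0,0],"fingers": 1},
  {"delta_pos": [-0.018,0,0],"turn": [0,0,0],"fingers": 1},
  {"delta_pos": [-0.021,0,0],"turn": [0,0,0],"fingers": 1},
])

```text
clock: 14.18
position: [0.6474, 0.1529, 0.0983]
ee_rot: [0.999, 0.038, 0.0, 0.0]
ft_force: [-1.2, -1.0, 7.5]
grip_width: -0.001
grasp_force: 4.2
```

move_arm([
  {"delta_pos": [0,0,-0.008],"turn": [0,0,0],"fingers": 1},
  {"delta_pos": [0,0,-0.024],"turn": [0,0,0],"fingers": 1},
  {"delta_pos": [0,0.04,-0.024],"turn": [0,0,0],"fingers": 1},
  {"delta_pos": [0,0.08,-0.024],"turn": [0,0,0],"fingers": 1},
  {"delta_pos": [0,0.127,-0.024],"turn": [0,0,0],"fingers": 1},
  {"delta_pos": [0,0.127,-0.024],"turn": [0,0,0],"fingers": 1},
  {"delta_pos": [0,0.127,-0.014],"turn": [0,0,0],"fingers": 1},
  {"delta_pos": [0,0.127,-0.006],"turn": [0,0,0],"fingers": 1},
  {"delta_pos": [0,0.127,-0.004],"turn": [0,0,0],"fingers": 1},
  {"delta_pos": [0,0.127,-0.003],"turn": [0,0,0],"fingers": 1},
  {"delta_pos": [0,0.127,-0.002],"turn": [0,0,0],"fingers": 1},
])

```text
clock: 15.55
position: [0.6522, 0.0898, 0.0985]
ee_rot: [0.999, 0.039, 0.0, 0.0]
ft_force: [-0.5, 0.4, 1.0]
grip_width: 0.003
grasp_force: 0.2
```

Just touching. I'll press to about 8 N, then stroke away from the robot.

Scaled: 0.001 m / 0.5 = 0.002, 0.0006 m / 0.5 = 0.0012.

move_arm([
  {"delta_pos": [0,0,0.0012],"turn": [0,0,0],"fingers": 1},
  {"delta_pos": [0,0,0.002],"turn": [0,0,0],"fingers": 1},
])

```text
clock: 15.8
position: [0.6524, 0.0898, 0.0983]
ee_rot: [0.999, 0.038, 0.001, -0.0]
ft_force: [-2.5, -0.0, 7.5]
grip_width: -0.004
grasp_force: 3.7
```

Scaled: 0.003 m / 0.5 = 0.006, 0.001 m / 0.5 = 0.002.

move_arm([
  {"delta_pos": [0.002,0,0],"turn": [0,0,0],"fingers": 1},
  {"delta_pos": [0.004,0,0],"turn": [0,0,0],"fingers": 1},
  {"delta_pos": [0.006,0,0],"turn": [0,0,0],"fingers": 1},
])

```text
clock: 16.18
position: [0.6554, 0.09, 0.0984]
ee_rot: [0.999, 0.038, 0.001, -0.0]
ft_force: [-1.6, -0.2, 5.6]
grip_width: -0.001
grasp_force: 3.0
```

Scaled: 0.0073 m / 0.5 = 0.0146, 0.006 m / 0.5 = 0.012.

move_arm([
  {"delta_pos": [0.003,0,0],"turn": [0,0,0],"fingers": 1},
  {"delta_pos": [0.006,0,0],"turn": [0,0,0],"fingers": 1},
  {"delta_pos": [0.009,0,0],"turn": [0,0,0],"fingers": 1},
  {"delta_pos": [0.012,0,0],"turn": [0,0,0],"fingers": 1},
  {"delta_pos": [0.0146,0,0],"turn": [0,0,0],"fingers": 1},
  {"delta_pos": [0.0146,0,0],"turn": [0,0,0],"fingers": 1},
])

```text
clock: 16.92
position: [0.6627, 0.0907, 0.0983]
ee_rot: [0.999, 0.038, 0.0, -0.0]
ft_force: [-1.7, 0.3, 7.3]
grip_width: -0.0
grasp_force: 3.5
```

Scaled: -0.11 m / 0.5 = -0.22, -0.034 m / 0.5 = -0.068.

move_arm([
  {"delta_pos": [0,0,-0.008],"turn": [0,0,0],"fingers": 1},
  {"delta_pos": [0,0,-0.08],"turn": [0,0,0],"fingers": 1},
  {"delta_pos": [-0.03,-0.02,-0.16],"turn": [0,0,0],"fingers": 1},
  {"delta_pos": [-0.068,-0.046,-0.22],"turn": [0,0,0],"fingers": 1},
  {"delta_pos": [-0.068,-0.046,-0.22],"turn": [0,0,0],"fingers": 1},
  {"delta_pos": [-0.068,-0.046,-0.22],"turn": [0,0,0],"fingers": 1},
])

```text
clock: 17.68
position: [0.6267, 0.11, 0.2066]
ee_rot: [0.999, 0.038, -0.0, 0.0]
ft_force: [0.1, -0.7, 0.0]
grip_width: -0.001
grasp_force: 0.0
```

```bash
python3 - <<'E'
from h import *
o,c=snap("w6");print(o["position"],o["ee_rot"])
unroll(c,"pics/u2.png")
E
```

```text
[0.62669732 0.1099506  0.20662365] [ 9.99272486e-01  3.81346291e-02 -3.27759046e-04  3.75205270e-04]
```

View pics/u2.png

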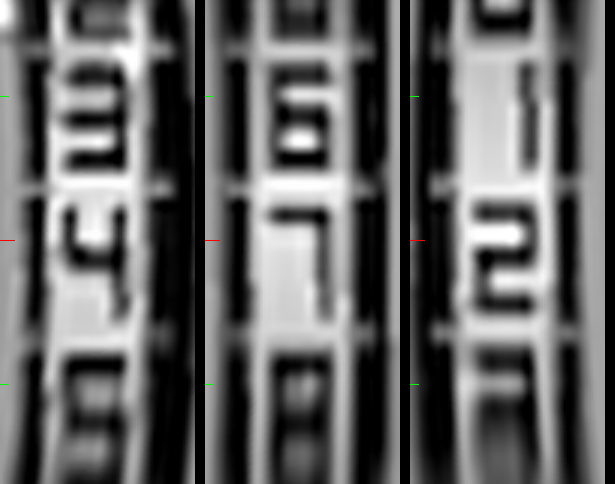

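The wheels read 4-7-2, all seated at the same phase. Next I'll locate the handle and check the gripper's shape so I can hook it with the closed fingers.

```bash
python3 - <<'E'
from h import *
c=dict(np.load("w6.npz"));P=cloud(c);z=c["range_z"]
m=(z>0)&(P[...,2]>.07)&(P[...,2]<.1)&(P[...,0]>.54)&(P[...,0]<.585)&(P[...,1]>.03)&(P[...,1]<.2)
Q=P[m];print(len(Q));top=Q[Q[:,2]>.084];print("bar",top.mean(0),np.percentile(top,[2,50,98],axis=0).round(4))
for y in(.09,.115,.14):
    s=Q[np.abs(Q[:,1]-y)<.006];print(y,s[:,0].min().round(4),s[:,0].max().round(4),np.median(s[:,0]).round(4),s[:,2].max().round(4))
# front edge of the top
m=(z>0)&(np.abs(P[...,2]-.115)<.004)&(np.abs(P[...,1]-.115)<.01)&(P[...,0]<.64);print("edge x",np.percentile(P[m][:,0],[0,1,3]))
T=c["tool_from_camera"];v,u=np.mgrid[:400,:640]
q=np.stack([(u-c["cx"])/c["fx"]*z,(v-c["cy"])/c["fy"]*z,z],-1)@T[:3,:3].T+T[:3,3]
for a in np.arange(-.11,-.02,.01):
    s=q[(z>0)&(q[...,2]>a)&(q[...,2]<a+.01)&(np.abs(q[...,0])<.06)]
    if len(s):print(a.round(3),len(s),"x",np.percentile(s[:,0],[2,98]).round(4),"y",s[:,1].min().round(3),s[:,1].max().round(3))
E
```

```text
1427
bar [0.56692285 0.11687467 0.08690924] [[0.5572 0.0544 0.0843]
 [0.5664 0.1182 0.087 ]
 [0.5816 0.1749 0.089 ]]
0.09 0.5629 0.5724 0.569 0.0891
0.115 0.5589 0.5699 0.5666 0.0898
0.14 0.557 0.5682 0.5644 0.0891
edge x [0.59837349 0.59925612 0.60019596]
-0.11 10509 x [-0.0021  0.0172] y -0.061 0.06
-0.1 7232 x [-0.0093  0.017 ] y -0.053 0.051
-0.09 6583 x [-0.0091  0.0122] y -0.045 0.044
-0.08 3249 x [-0.0087  0.0133] y -0.036 0.036
-0.07 931 x [-0.0102  0.0124] y -0.022 0.021
-0.06 726 x [0.006  0.0111] y -0.014 0.013
-0.05 630 x [0.0058 0.0109] y -0.014 0.013
-0.04 419 x [0.0058 0.0109] y -0.014 0.013
-0.03 5 x [0.0098 0.0099] y -0.003 0.005
```

Scaled: 0.11 m / 0.5 = 0.22, 0.09 m / 0.5 = 0.18, -0.004 rad / 1.5708 = -0.0025.

move_arm([
  {"delta_pos": [-0.04,-0.01,0],"turn": [0,0,-0.0025],"fingers": 1},
  {"delta_pos": [-0.082,-0.018,0.06],"turn": [0,0,-0.0025],"fingers": 1},
  {"delta_pos": [-0.082,-0.018,0.12],"turn": [0,0,-0.0025],"fingers": 1},
  {"delta_pos": [-0.082,-0.018,0.18],"turn": [0,0,-0.0025],"fingers": 1},
  {"delta_pos": [-0.082,-0.018,0.22],"turn": [0,0,-0.0025],"fingers": 1},
  {"delta_pos": [-0.082,-0.018,0.22],"turn": [0,0,-0.0025],"fingers": 1},
  {"delta_pos": [-0.082,-0.018,0.22],"turn": [0,0,-0.0025],"fingers": 1},
])

```text
clock: 18.6
position: [0.5858, 0.1166, 0.0982]
ee_rot: [0.999, 0.04, 0.001, -0.0]
ft_force: [-0.9, 0.3, 1.4]
grip_width: 0.001
grasp_force: 0.0
```

```bash
python3 - <<'E'
from h import *
o,c=snap("w7");print(o["position"],2*o["ee_rot"][1],o["ft_force"]);P=cloud(c);z=c["range_z"]
for y in(.07,.075,.155,.16):
    k=(z>0)&(np.abs(P[...,1]-y)<.003)
    b=P[k&(P[...,2]>.078)&(P[...,2]<.095)&(P[...,0]>.54)&(P[...,0]<.585)]
    e=P[k&(np.abs(P[...,2]-.115)<.004)&(P[...,0]>.58)&(P[...,0]<.64)]
    for s in(b,e):print(y,len(s),s[:,0].min().round(4) if len(s) else"",s[:,0].max().round(4) if len(s) else"")
E
```

```text
[0.58576707 0.1166398  0.09824223] 0.08066865835332972 [-0.91810139  0.28677507  1.35686564]
0.07 192 0.5636 0.5849
0.07 744 0.6032 0.64
0.075 137 0.5632 0.5736
0.075 755 0.6024 0.64
0.155 144 0.5567 0.5667
0.155 836 0.596 0.6398
0.16 182 0.5564 0.5805
0.16 875 0.5958 0.6399
```

Scaled: 0.03 m / 0.5 = 0.06, 0.025 m / 0.5 = 0.05.

move_arm([
  {"delta_pos": [-0.002,0,0.01],"turn": [0,0,0],"fingers": 1},
  {"delta_pos": [-0.002,0,0.02],"turn": [0,0,0],"fingers": 1},
  {"delta_pos": [-0.002,0,0.03],"turn": [0,0,0],"fingers": 1},
  {"delta_pos": [-0.002,0,0.04],"turn": [0,0,0],"fingers": 1},
  {"delta_pos": [-0.002,0,0.05],"turn": [0,0,0],"fingers": 1},
  {"delta_pos": [-0.002,0,0.06],"turn": [0,0,0],"fingers": 1},
  {"delta_pos": [-0.002,0,0.06],"turn": [0,0,0],"fingers": 1},
])

```text
clock: 19.52
position: [0.5838, 0.1163, 0.0669]
ee_rot: [0.999, 0.04, -0.0, 0.0]
ft_force: [0.3, -0.4, -0.0]
grip_width: 0.0
grasp_force: 0.0
```

Scaled: 0.012 m / 0.5 = 0.024, 0.008 m / 0.5 = 0.016.

move_arm([
  {"delta_pos": [0,0,0.008],"turn": [0,0,0],"fingers": 1},
  {"delta_pos": [0,0,0.016],"turn": [0,0,0],"fingers": 1},
  {"delta_pos": [0,0,0.024],"turn": [0,0,0],"fingers": 1},
  {"delta_pos": [0,0,0.024],"turn": [0,0,0],"fingers": 1},
])

```text
clock: 20.02
position: [0.5839, 0.1163, 0.055]
ee_rot: [0.999, 0.04, -0.0, 0.0]
ft_force: [-0.1, 0.4, 0.5]
grip_width: -0.003
grasp_force: 0.0
```

Scaled: 0.012 m / 0.5 = 0.024, 0.008 m / 0.5 = 0.016.

move_arm([
  {"delta_pos": [0,0,0.008],"turn": [0,0,0],"fingers": 1},
  {"delta_pos": [0,0,0.016],"turn": [0,0,0],"fingers": 1},
  {"delta_pos": [0,0,0.024],"turn": [0,0,0],"fingers": 1},
  {"delta_pos": [0,0,0.024],"turn": [0,0,0],"fingers": 1},
])

```text
clock: 20.52
position: [0.5839, 0.1163, 0.043]
ee_rot: [0.999, 0.04, -0.0, 0.0]
ft_force: [-1.3, -0.0, -0.0]
grip_width: -0.001
grasp_force: 0.0
```

Scaled: -0.006 m / 0.5 = -0.012, -0.004 m / 0.5 = -0.008.

move_arm([
  {"delta_pos": [-0.004,0,0],"turn": [0,0,0],"fingers": 1},
  {"delta_pos": [-0.008,0,0],"turn": [0,0,0],"fingers": 1},
  {"delta_pos": [-0.012,0,0],"turn": [0,0,0],"fingers": 1},
  {"delta_pos": [-0.012,0,0],"turn": [0,0,0],"fingers": 1},
])

```text
clock: 21.02
position: [0.5781, 0.116, 0.0436]
ee_rot: [0.999, 0.04, 0.0, 0.0]
ft_force: [1.3, 0.7, -0.7]
grip_width: -0.001
grasp_force: 0.6
```

Scaled: -0.015 m / 0.5 = -0.03, -0.012 m / 0.5 = -0.024.

move_arm([
  {"delta_pos": [-0.006,0,0],"turn": [0,0,0],"fingers": 1},
  {"delta_pos": [-0.012,0,0],"turn": [0,0,0],"fingers": 1},
  {"delta_pos": [-0.018,0,0],"turn": [0,0,0],"fingers": 1},
  {"delta_pos": [-0.024,0,0],"turn": [0,0,0],"fingers": 1},
  {"delta_pos": [-0.03,0,0],"turn": [0,0,0],"fingers": 1},
])

```text
clock: 21.65
position: [0.5631, 0.1147, 0.0435]
ee_rot: [0.999, 0.04, 0.0, 0.0]
ft_force: [2.7, 0.5, 0.4]
grip_width: 0.002
grasp_force: 1.3
```

Scaled: -0.06 m / 0.5 = -0.12, -0.054 m / 0.5 = -0.108.

move_arm([
  {"delta_pos": [-0.012,0,0],"turn": [0,0,0],"fingers": 1},
  {"delta_pos": [-0.024,0,0],"turn": [0,0,0],"fingers": 1},
  {"delta_pos": [-0.036,0,0],"turn": [0,0,0],"fingers": 1},
  {"delta_pos": [-0.048,0,0],"turn": [0,0,0],"fingers": 1},
  {"delta_pos": [-0.06,0,0],"turn": [0,0,0],"fingers": 1},
  {"delta_pos": [-0.072,0,0],"turn": [0,0,0],"fingers": 1},
  {"delta_pos": [-0.084,0,0],"turn": [0,0,0],"fingers": 1},
  {"delta_pos": [-0.096,0,0],"turn": [0,0,0],"fingers": 1},
  {"delta_pos": [-0.108,0,0],"turn": [0,0,0],"fingers": 1},
  {"delta_pos": [-0.12,0,0],"turn": [0,0,0],"fingers": 1},
])

```text
clock: 22.9
position: [0.503, 0.1098, 0.0434]
ee_rot: [0.999, 0.04, 0.0, 0.0]
ft_force: [3.1, -0.0, 3.1]
grip_width: 0.002
grasp_force: 1.4
```

Scaled: -0.044 m / 0.5 = -0.088, -0.041 m / 0.5 = -0.082.

move_arm([
  {"delta_pos": [-0.012,0,0],"turn": [0,0,0],"fingers": 1},
  {"delta_pos": [-0.024,0,0],"turn": [0,0,0],"fingers": 1},
  {"delta_pos": [-0.036,0,0],"turn": [0,0,0],"fingers": 1},
  {"delta_pos": [-0.048,0,0],"turn": [0,0,0],"fingers": 1},
  {"delta_pos": [-0.06,0,0],"turn": [0,0,0],"fingers": 1},
  {"delta_pos": [-0.072,0,0],"turn": [0,0,0],"fingers": 1},
  {"delta_pos": [-0.082,0,0],"turn": [0,0,0],"fingers": 1},
  {"delta_pos": [-0.088,0,0],"turn": [0,0,0],"fingers": 1},
  {"delta_pos": [-0.088,0,0],"turn": [0,0,0],"fingers": 1},
  {"delta_pos": [-0.081,0,0],"turn": [0,0,0],"fingers": 1},
  {"delta_pos": [-0.081,0,0],"turn": [0,0,0],"fingers": 1},
])

```text
clock: 24.28
position: [0.463, 0.1066, 0.0431]
ee_rot: [0.999, 0.04, -0.0, -0.0]
ft_force: [-0.0, -0.5, 0.5]
grip_width: -0.001
grasp_force: 0.0
```

Scaled: -0.17 m / 0.5 = -0.34, -0.14 m / 0.5 = -0.28.

move_arm([
  {"delta_pos": [0,0,-0.016],"turn": [0,0,0],"fingers": 1},
  {"delta_pos": [0,0,-0.032],"turn": [0,0,0],"fingers": 1},
  {"delta_pos": [0,0,-0.06],"turn": [0,0,0],"fingers": 1},
  {"delta_pos": [0,0,-0.12],"turn": [0,0,0],"fingers": 1},
  {"delta_pos": [0,0,-0.2],"turn": [0,0,0],"fingers": 1},
  {"delta_pos": [0,0,-0.28],"turn": [0,0,0],"fingers": 1},
  {"delta_pos": [0,0,-0.34],"turn": [0,0,0],"fingers": 1},
  {"delta_pos": [0,0,-0.34],"turn": [0,0,0],"fingers": 1},
  {"delta_pos": [0,0,-0.34],"turn": [0,0,0],"fingers": 1},
])

```text
clock: 25.4
position: [0.4627, 0.1065, 0.2134]
ee_rot: [0.999, 0.04, -0.0, 0.0]
ft_force: [0.2, 0.8, -0.6]
grip_width: -0.001
grasp_force: 0.0
```

```bash
python3 - <<'E'
from h import *
o,c=snap("w8");print(o["position"],o["ft_force"])
from workcell import camera
t=camera("scene");P=cloud(t);z=t["range_z"]
b=P[(z>0)&(P[...,2]>.078)&(P[...,2]<.095)&(np.abs(P[...,1]-.105)<.03)&(P[...,0]>.41)&(P[...,0]<.59)];h,e=np.histogram(b[:,0],np.arange(.41,.6,.01));print(dict(zip(e.round(2).tolist(),h.tolist())))
P=cloud(c);z=c["range_z"];b=P[(z>0)&(P[...,2]>.084)&(P[...,2]<.092)&(np.abs(P[...,1]-.105)<.02)&(P[...,0]<.59)];print(len(b),np.percentile(b[:,0],[5,50,95]) if len(b) else "")
unroll(c,"pics/u3.png")
E
```

```text
[0.46274766 0.10653265 0.21335998] [ 0.16329675  0.80059978 -0.64432092]
{0.41: 0, 0.42: 0, 0.43: 9, 0.44: 74, 0.45: 6, 0.46: 0, 0.47: 0, 0.48: 80, 0.49: 23, 0.5: 0, 0.51: 0, 0.52: 15, 0.53: 2, 0.54: 0, 0.55: 0, 0.56: 0, 0.57: 0, 0.58: 0}
424 [0.43722233 0.44351438 0.48901689]
```

View pics/u3.png

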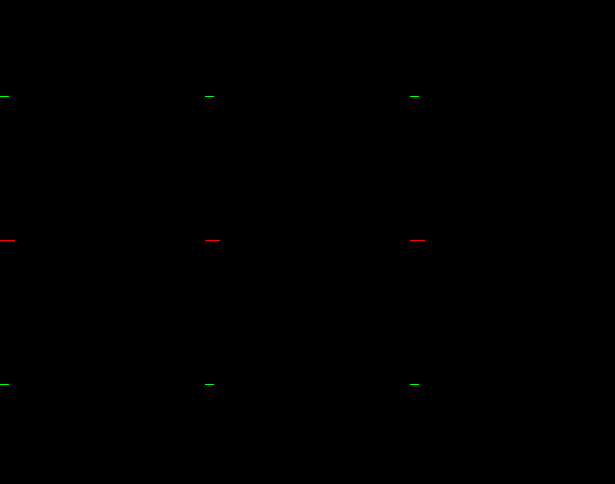

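The last picture is empty because the lock is out of the wrist view from here. The depth data puts the bar at x ≈ 0.444, down from 0.565, so the drawer is about 12 cm out. The wheels haven't been touched since they read 4-7-2. Handing in.

```bash
python3 -c "
from workcell import *
print(hand_in())"
```

```text
the job is handed in; nothing more can be done
None
```

I handed the job in with the wheels at 4-7-2 and the drawer about 12 cm out with the arm clear of it; the wheels were last read just before the pull, the highest force reading on the lock was 13.2 N (limit 14), and `hand_in()` returned no verdict.

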